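Fit the rust-red sanding drum on the spindle sander and hold it home

TASK

Ready the spindle sander: first turn its lock collar by the orange post until it stops at the red locked mark, then take the rust-red drum from the rack, put its keyed shaft into the hub, turning it until the key slips in, and push it fully home against the ejector spring. Finish while still holding the drum pressed fully home, not letting go, so that a helper can do up the clamp screw. Leave the grey drum, wooden star, sanding block and glue jar where they are.

Things in the scene. Friction and masses are not known exactly. Their poses are not given: they have to be found in the camera images.
- sander: Low green spindle sander fixed to the work surface; aluminium table 300 x 240 mm (x, y), 140 mm high; origin under its centre. In the middle a dark hub boss, 60 mm diameter, 30 mm high, carries the steel lock collar. On the table: a red line (locked mark) 97 to 127 mm from the hub axis on its -x side, a white line 1.2 rad clockwise from it, a yellow line on its +x side where the keyway is.
- hub_mouth (a point): Point on the vertical hub axis level with the collar's top face, 178 mm above the work surface. z up, x towards the hub's keyway, -x towards the red locked mark. Hub bore 18.4 mm diameter; keyway 8.8 mm wide, reaching 16 mm from the axis. A shaft let in here is stopped by the collar where its key is not over the slot and keyway.
- collar (a joint): Lock collar's angle about the hub axis, rad: 0 at the white line, 1.2 = hard stop at the red locked mark; grows anticlockwise seen from above, stays where left (2 N at the post moves it). Steel ring, outer diameter 64, bore 21, 8 mm thick, with a 10 mm wide key slot opposite its lever: only near the locked mark does the slot lie over the hub's keyway and let the key pass.
- collar_post (a point): Upright round orange post, 14 mm diameter, on the collar's lever. Point on its axis, 70 mm from the hub axis and 20 mm above the collar's top face; the post's top is 16 mm above it, the top of the lever (14 mm wide, level with the collar) 20 mm below. At the locked mark the post is straight on the -x side of hub_mouth, in line with the red line.
- red_drum_mid (a point): Centre of the rust-red sleeve of the drum to fit (0.22 kg): upright, 40 mm diameter, 60 mm high, gripped by the sleeve; 5 mm cap on top. Below it a shaft, 16 mm diameter, 30 mm long, tapered tip, with the key on its +x side: 6 mm wide, out to 14 mm from the axis, down to 21 mm below the drum. x to the key, as the yellow pointer on top. Fully home it is 30 mm above hub_mouth, x along hub x.
- grey_drum_mid (a point): Centre (half-way up) of the dark grey drum, otherwise the same as the rust-red one, in the rack's other hole; leave it alone. Which hole holds which drum varies.
- rack: Light wooden rack block fixed to the work surface, 70 x 190 x 45 mm (x, y, z), origin at the centre of its underside. Two loose 32 mm through holes at y = -50 and +50 mm hold the drums' shafts; the drums' undersides rest on its top. Drum yaw varies.
- ejector (a joint): Travel of the spring ejector in the hub bore, m: 0 = up, grows as the shaft's tip presses it down; starts to move when the drum is 8 mm above home, reads 0.008 with the drum fully home. Spring pushes up with 4.5 N at 0, 8.5 N at 0.008, so a drum let go rises again.
- star: Plywood star, 110 mm across, 8 mm thick, lying on the work surface, origin at the centre of its underside; leave it alone.
- sanding_block: Cork sanding block 70 x 45 x 27 mm on the work surface, origin at the centre of its underside; leave it alone.
- glue_jar: Closed jar, 50 mm in diameter, 70 mm high, on the work surface, origin at the centre of its underside; leave it alone.

How it is judged:
On the way, in this order (a step that is already met when the one before it is completed fails the run):
1. the lock collar is turned to the red locked mark (value of joint collar above 1.1 rad), for 0.2 s.
2. the rust-red drum's shaft enters the hub (horizontal distance between red_drum_mid and hub_mouth below 0.006 m and z of red_drum_mid in the frame of hub_mouth below 0.056 m), for 0.1 s.
At the end, for the whole second after the job is handed in: Collar within 0.1 rad of its locked mark; red drum keyed upright in the hub, on axis within 4 mm, underside within 3 mm of the collar, aligned within 0.25 rad, ejector down 5 mm or more, fingers on the drum with over 2 N through the last second; no bystander ever moved over 30 mm (value of joint collar above 1.1 rad and z of red_drum_mid in the frame of hub_mouth between 0.026 and 0.033 m and horizontal distance between red_drum_mid and hub_mouth below 0.004 m and angle between red_drum_mid's own z axis and vertical below 0.08 rad and angle between the x axis of red_drum_mid and the x axis of hub_mouth, either way round below 0.25 rad and value of joint ejector above 0.005 m and contact force between the fingers and red_drum above 2 N); the arm keeps its last pose, push and grip.
It fails at once if the grey drum is moved (distance of grey_drum_mid from where it was at the start of the episode above 0.03 m).
It fails at once if the star is moved (distance of star from where it was at the start of the episode above 0.03 m).
It fails at once if the sanding block is moved (distance of sanding_block from where it was at the start of the episode above 0.03 m).
It fails at once if the glue jar is moved (distance of glue_jar from where it was at the start of the episode above 0.03 m).
It also fails if it takes over 58 s, if anything falls off the work surface, if the arm or the gripper's body presses on something with over 40 N, if the wrist force passes 120 N, or if a joint passes its speed limit or range.

ROBOT

A 6-joint arm with a two-finger parallel gripper is mounted at the origin on the work surface. World frame = base frame: x ahead of the robot, y to its left, z up, the work surface at z = 0. Lengths are in m, angles in rad, forces in N, time in s.
With the tool pointing down it reaches from about 0.25 to 0.725 m from the base axis. Payload 4 kg.
Tool frame: the origin (TCP) lies at the very end of the fingers, on their centre line; the grasp point (between the pads) lies 19 mm behind it (bot.pinch_z is the distance from the TCP to the grasp point, in m); z points along the fingers, x is the direction in which the jaws open and shut, and the axes are right-handed (so a half turn about z gives the same grasp; the last joint's range is limited). The gripper opens to 85 mm and grips with 20 to 120 N. Pads are 22 mm wide; open, the fingers measure 114 mm over their backs; the gripper's body (76 mm by 85 mm) begins 54 mm behind the grasp point. The pads swing forward as they close: fully open they stand 13 mm farther back than shut.
Start: joints at [-1.331, 0.241, 0.005, 1.335, 0, 1.571], TCP at [0.119, -0.486, 0.231] pointing down, gripper open.
Joint ranges: [-2.72, 2.72], [-1.05, 1.87], [-1.09, 1.28], [-1.99, 2.15], [-1.42, 1.44], [-3.14, 3.14]. Speed limits (rad/s): [2.79, 2.79, 3.14, 3.14, 3.14, 3.14].

INTERFACE

Orientations are given as a unit quaternion [x, y, z, w].
In Python, from workcell import bot gives the robot as it stands. The module is installed in compiled form; this text tells all that it offers.
- The arm moves only by the shell command python3 -m inch 'ROWS'. ROWS is JSON, a list of rows, each a list of 7 numbers: the shift along the tool's x, y, z scaled (see below), then the turn, a rotation vector about the tool's x, y, z scaled (see below), then the gripper command: -1 is fully open, 1 is shut, values between are in proportion. In form: [[x, y, z, wx, wy, wz, gripper], ...]. A call has exactly 8 rows; each row shifts and turns the commanded pose from where the row before left it, along the tool's axes as they then stand; what a row does not reach is not made up. The controller multiplies each number of a shift by 2.5 cm and each number of a turn by 180 degrees. A row lasts 1/10 s, in which the tool goes at most 50 mm and 8.59 degrees, less where a joint would pass 70% of its speed; a pose out of reach is approached as far as the arm can. A call with a number of a shift or a turn outside -1 to 1 is refused whole. A call with a gripper value outside its range is refused whole. The fingers move at their own pace and stop on an object; the grip force is fixed at half the most. Time passes only in rows, so rows that do not move let the fingers close, or fill a call up. It gives the time, the measured TCP pose, the force and the opening at its end, in the units of the state.
- bot.get_obs(): the state, without advancing time (a new reading comes with each control period).
- bot.camera(name): name is "scene" or "top" or "wrist"; returns (picture, depth): 384x512x3 uint8, blue, green, red; 384x512 float32, m along the optical axis (not along the pixel's ray), 0 where there is no reading.
- bot.get_calibration(name): a dict with "vfov" (degrees; the focal length in pixels is half the picture's height over the tangent of half this angle, whatever the lens; pixels are square), "cx", "cy" (the principal point, pixels), "dist_coeffs" ([k1, k2, p1, p2, k3] as OpenCV has them; the pictures are not rectified), "R" (3x3) and "t" (3): a world point X has camera coordinates R X + t. Camera axes: x right, y down, z forward; pixel columns grow to the right and rows downward; lengths in m; the calibration is good to about 2 mm. A picture is of the moment at which its call begins: read the wrist's pose just before it. get_calibration takes no time and is no camera call; for the wrist camera it gives the pose at the moment of the call.
- bot.job_done(): hands the job in, once; it reports no verdict.
The state is a dict: "clock": time; "joint_pos": joint angles; "joint_vel": joint speeds; "tau": joint torques, N m; "eef_pos": TCP position; "tool_rot": TCP orientation; "ft_force": force on the tool from outside, world axes, zero at the start; "ft_torque": the same for the moment, N m; "grip_width": finger opening in m.
Only numpy, scipy, OpenCV 4.12 (cv2) and the standard library are available. Lean on these libraries where they do the work, as an engineer would, in place of code of your own. Each camera call takes 0.05 s, during which the arm holds its last target.

## Working session

There is one attempt and no reset: what is moved stays moved. The work goes in short steps, Python scripts to look and compute and a shell command to move; the robot and the scene stay as the last step left them, time stands still between calls to the robot, and variables do not carry over. Pictures are saved under pics/ and viewed, and the job is handed in when it is done.

```bash
ls; mkdir -p pics
python3 - <<'E'
from workcell import bot
import cv2,numpy as np
print(bot.get_obs(), bot.pinch_z)
for n in ("scene","top","wrist"):
    c=bot.get_calibration(n); print(n,c)
    im,d=bot.camera(n)
    cv2.imwrite(f"pics/{n}0.png",im); np.savez(f"pics/{n}0.npz",im=im,d=d,vfov=c["vfov"],cx=c["cx"],cy=c["cy"],dist=c["dist_coeffs"],R=c["R"],t=c["t"])
E
```

```text
pics
{'clock': 0.0, 'joint_pos': array([-1.33100067e+00,  2.41419055e-01,  3.71173178e-03,  1.33517287e+00,
        6.48727746e-06,  1.57085443e+00]), 'joint_vel': array([-0.00085874,  0.0003926 , -0.00036021,  0.00203362,  0.0009357 ,
        0.00047325]), 'tau': array([-2.71846882e-03, -3.72317147e+01,  2.52408814e+01,  1.69379910e-02,
       -1.23880709e-04,  7.19329023e-06]), 'eef_pos': array([ 0.11860491, -0.48508312,  0.23040514]), 'tool_rot': array([ 7.86589582e-01, -6.17475299e-01, -8.17609467e-04, -6.45872703e-04]), 'ft_force': array([-0.01708128, -0.6433652 ,  0.04712815]), 'ft_torque': array([-0.02690888,  0.00716592, -0.01908011]), 'grip_width': 0.08573056394548502} 0.0187
scene {'vfov': 52.31774157309121, 'cx': 266.19255405533664, 'cy': 190.84336829956703, 'dist_coeffs': array([-0.04008366,  0.        ,  0.        ,  0.        ,  0.        ]), 'R': array([[-0.5202105 ,  0.8540367 ,  0.00153548],
       [ 0.74252156,  0.45317126, -0.49325201],
       [-0.42195115, -0.25545475, -0.86988511]]), 't': array([ 0.37856142, -0.3669757 ,  1.28583963])}
top {'vfov': 48.133060577723334, 'cx': 253.9669393224503, 'cy': 188.60630037780737, 'dist_coeffs': array([-0.122177,  0.      ,  0.      ,  0.      ,  0.      ]), 'R': array([[-0.03053068, -0.9995309 ,  0.00242109],
       [-0.97955074,  0.02943829, -0.19903199],
       [ 0.19886735, -0.00844816, -0.97999   ]]), 't': array([-0.06557274,  0.61794466,  1.25322012])}
wrist {'vfov': 71.33424722197614, 'cx': 258.92143736086126, 'cy': 191.47315586059992, 'dist_coeffs': array([-0.0219427,  0.       ,  0.       ,  0.       ,  0.       ]), 'R': array([[ 0.23812253, -0.97123303, -0.00201734],
       [-0.92646471, -0.22776882,  0.29964064],
       [-0.29148037, -0.0694822 , -0.95405001]]), 't': array([-0.49956874, -0.04003639,  0.38016139])}
```

View pics/top0.png

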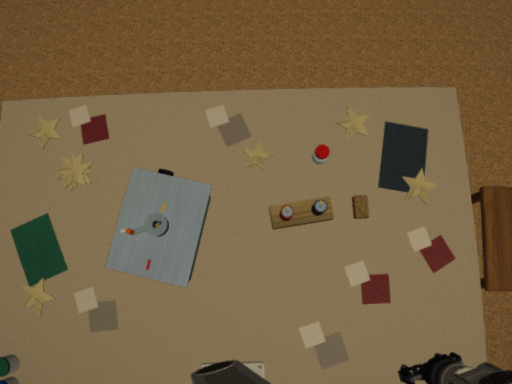

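View pics/scene0.png

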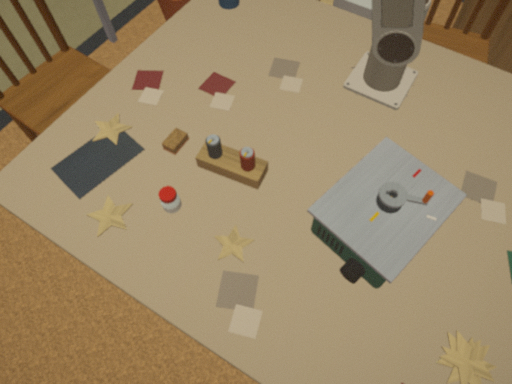

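View pics/wrist0.png

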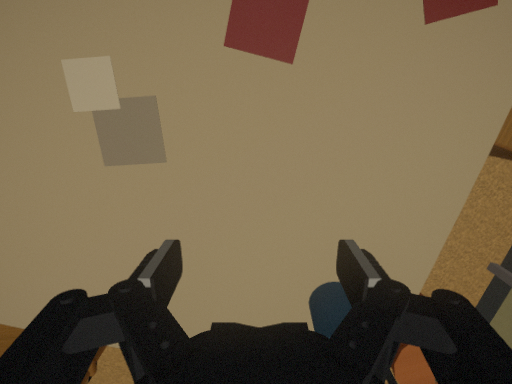

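The top view shows the sander at about (158,225), the orange post at (128,232), the red line at (149,264), the yellow line at (163,207), the red drum at (287,212) and the grey drum at (320,207). In the scene view the post is at (428,197) and the red drum at (247,158). The wrist view shows only empty table. Next I'll measure these.

```bash
cat > h.py <<'E'
import numpy as np,cv2
def load(n):
    z=np.load(f"pics/{n}.npz"); return {k:z[k] for k in z.files}
def grab(bot,n,tag):
    c=bot.get_calibration(n); im,d=bot.camera(n)
    cv2.imwrite(f"pics/{tag}.png",im); np.savez(f"pics/{tag}.npz",im=im,d=d,vfov=c["vfov"],cx=c["cx"],cy=c["cy"],dist=c["dist_coeffs"],R=c["R"],t=c["t"])
    return load(tag)
def K(c):
    f=192/np.tan(np.radians(float(c["vfov"]))/2); return np.array([[f,0,float(c["cx"])],[0,f,float(c["cy"])],[0,0,1]])
def ray(c,uv):
    p=cv2.undistortPoints(np.array([[uv]],float),K(c),c["dist"])[0,0]
    return -c["R"].T@c["t"], c["R"].T@np.array([p[0],p[1],1.])
def plane(c,uv,z):
    o,d=ray(c,uv); return o+d*(z-o[2])/d[2]
def tri(c1,u1,c2,u2):
    o1,d1=ray(c1,u1);o2,d2=ray(c2,u2)
    s=np.linalg.lstsq(np.c_[d1,-d2],o2-o1,rcond=None)[0]
    a=o1+d1*s[0];b=o2+d2*s[1]; return (a+b)/2,np.linalg.norm(a-b)
def dep(c,uv):
    o,d=ray(c,uv); return o+d*float(c["d"][int(round(uv[1])),int(round(uv[0]))])
def proj(c,X):
    return cv2.projectPoints(np.array([X],float),cv2.Rodrigues(c["R"])[0],c["t"],K(c),c["dist"])[0][0,0]
def blobs(c,lo,hi,mina=8,roi=None):
    hsv=cv2.cvtColor(c["im"],cv2.COLOR_BGR2HSV); lo=list(lo);hi=list(hi)
    if lo[0]<0: m=cv2.inRange(hsv,(0,*lo[1:]),tuple(hi))|cv2.inRange(hsv,(180+lo[0],*lo[1:]),(180,*hi[1:]))
    else: m=cv2.inRange(hsv,tuple(lo),tuple(hi))
    if roi: 
        q=np.zeros_like(m); x0,y0,x1,y1=roi; q[y0:y1,x0:x1]=m[y0:y1,x0:x1]; m=q
    n,l,s,ce=cv2.connectedComponentsWithStats(m)
    return [(s[i,4],s[i,:4].tolist(),ce[i].round(1)) for i in range(1,n) if s[i,4]>=mina],l,m
E
python3 - <<'E'
from h import *
T=load("top0");S=load("scene0")
for c,n,rois in ((T,"top",[(105,165,215,290),(265,190,340,235)]),(S,"scene",[(305,140,470,290),(190,130,280,190)])):
    for i,r in enumerate(rois):
        x0,y0,x1,y1=r; cv2.imwrite(f"pics/{n}_c{i}.png",cv2.resize(c["im"][y0:y1,x0:x1],None,fx=4.5 if i==0 else 8,fy=4.5 if i==0 else 8,interpolation=cv2.INTER_CUBIC))
        for nm,lo,hi in (("red/orange",(-8,120,80),(18,255,255)),("yellow",(20,120,120),(35,255,255))):
            print(n,i,nm)
            for b in blobs(c,lo,hi,4,r)[0]: print("  ",b,np.median(c["im"][blobs(c,lo,hi,4,r)[2]>0],axis=0) if 0 else "")
print("depth post top", dep(T,(128,231)), "drum", dep(T,(287,211)), "collar",dep(T,(150,225)))
E
```

```text
top 0 red/orange
   (np.int32(37), [125, 229, 9, 6], array([129.2, 231.2])) 
   (np.int32(25), [146, 259, 5, 11], array([148. , 264.2])) 
top 0 yellow
   (np.int32(27), [161, 202, 5, 10], array([163.1, 206.4])) 
top 1 red/orange
   (np.int32(9), [311, 198, 6, 4], array([313.9, 199.7])) 
   (np.int32(7), [325, 199, 4, 4], array([326.9, 200.6])) 
   (np.int32(4), [297, 201, 2, 3], array([297.5, 201.8])) 
   (np.int32(5), [300, 200, 5, 3], array([302., 201.])) 
   (np.int32(19), [304, 200, 6, 8], array([306.5, 203.8])) 
   (np.int32(229), [271, 203, 37, 25], array([287.5, 215.7])) 
   (np.int32(8), [269, 205, 4, 4], array([270.4, 206.6])) 
   (np.int32(14), [327, 204, 4, 8], array([328.9, 207.2])) 
   (np.int32(20), [299, 207, 9, 7], array([301.9, 211. ])) 
   (np.int32(7), [270, 208, 4, 6], array([271.7, 210.7])) 
   (np.int32(4), [296, 208, 3, 3], array([297. , 209.2])) 
   (np.int32(8), [306, 208, 5, 3], array([308.2, 209. ])) 
   (np.int32(5), [324, 210, 4, 3], array([325.6, 211.2])) 
   (np.int32(7), [326, 212, 4, 4], array([328. , 213.9])) 
   (np.int32(7), [310, 214, 4, 4], array
[... 1269 characters left out ...]
6, 5, 6], array([236.5, 158.9])) 
   (np.int32(4), [208, 159, 3, 3], array([209. , 160.2])) 
   (np.int32(5), [220, 162, 3, 4], array([220.6, 163.2])) 
   (np.int32(4), [222, 163, 4, 3], array([223.5, 163.8])) 
   (np.int32(17), [258, 162, 4, 12], array([259.3, 168.1])) 
   (np.int32(4), [222, 166, 4, 3], array([223.5, 167. ])) 
   (np.int32(14), [248, 171, 9, 5], array([252.3, 173.9])) 
   (np.int32(5), [254, 170, 3, 3], array([255., 171.])) 
   (np.int32(5), [257, 175, 3, 4], array([258.2, 176.6])) 
   (np.int32(5), [252, 177, 4, 2], array([253.4, 177.6])) 
depth post top [0.47909193 0.2570044  0.21578035] drum [ 0.53583544 -0.17786733  0.11387146] collar [0.49806967 0.20588047 0.18068686]
```

Run:
```python
import cv2,numpy as np
a=[cv2.imread(f"pics/{n}.png") for n in ("top_c0","top_c1","scene_c0","scene_c1")]
def fit(i): 
    s=min(400/i.shape[1],300/i.shape[0]); i=cv2.resize(i,None,fx=s,fy=s); o=np.zeros((300,400,3),np.uint8); o[:i.shape[0],:i.shape[1]]=i; return o
a=[fit(i) for i in a]
cv2.imwrite("pics/m0.png",np.vstack([np.hstack(a[:2]),np.hstack(a[2:])]))
from h import *
T=load("top0");S=load("scene0")
red=[tuple(x) for x in ((148,264.2),(416.2,172.8))]
print("red line",tri(T,(148,264.2),S,(416.2,172.8)),plane(T,(148,264.2),.14),plane(S,(416.2,172.8),.14))
print("yel line",tri(T,(163.1,206.4),S,(374,216.3)),plane(T,(163.1,206.4),.14),plane(S,(374,216.3),.14))
print("post",tri(T,(129.2,231.2),S,(427.6,196.1)))
```

```text
red line (array([0.39242636, 0.22107232, 0.13882827]), np.float64(0.001231017142894783)) [0.3925147  0.22016956 0.14      ] [0.39309947 0.22159297 0.14      ]
yel line (array([0.5553481 , 0.17949094, 0.14035731]), np.float64(0.0025409120351145005)) [0.55569576 0.17831086 0.14      ] [0.55470806 0.18071045 0.14      ]
post (array([0.48057201, 0.26028394, 0.19558857]), np.float64(0.0014694534267612274))
```

View pics/m0.png

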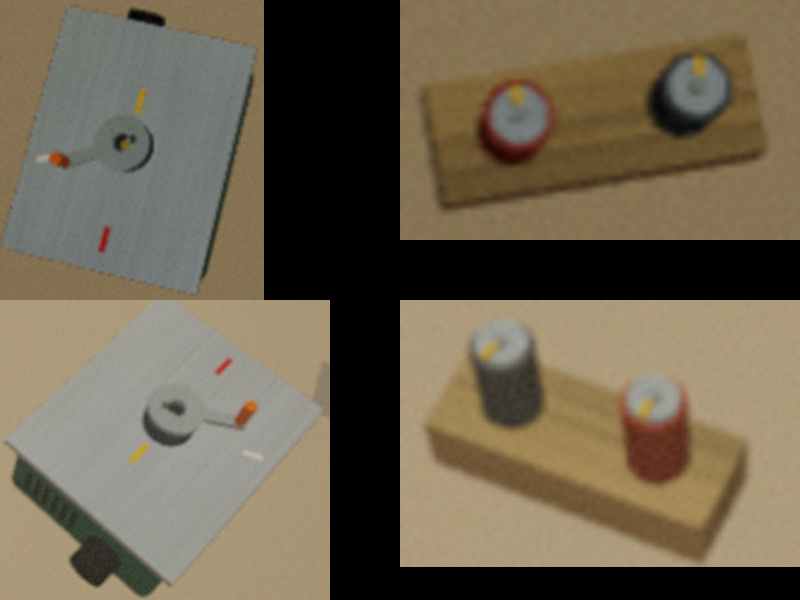

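The hub works out at about (0.501, 0.193), with its x axis at about -14°. The post is about 70 mm from it at z≈0.196, which fits the text, and the collar is at about 0.18 rad. I'll turn the jaws to the post's tangent and move over there.

```bash
python3 -m inch '[[0,0,-0.2,0,0,-0.0473,-1],[0,0,-0.2,0,0,-0.0473,-1],[0,0,-0.2,0,0,-0.0473,-1],[0,0,-0.2,0,0,-0.0473,-1],[0,0,-0.2,0,0,-0.0473,-1],[0,0,-0.2,0,0,-0.0473,-1],[0,0,-0.2,0,0,-0.0473,-1],[0,0,-0.2,0,0,-0.0473,-1]]'
python3 -m inch '[[0,0,0,0,0,-0.0473,-1],[0,0,0,0,0,-0.0473,-1],[0,0,0,0,0,-0.0473,-1],[0.9,-1,0,0,0,0,-1],[0.95,-1,0,0,0,0,-1],[0.95,-1,0,0,0,0,-1],[0.95,-1,0,0,0,0,-1],[0.95,-1,0,0,0,0,-1]]'
python3 -m inch '[[0.95,-1,0,0,0,0,-1],[0.95,-1,0,0,0,0,-1],[0.95,-1,0,0,0,0,-1],[0.95,-1,0,0,0,0,-1],[0.95,-1,0,0,0,0,-1],[0.95,-1,0,0,0,0,-1],[0.95,-1,0,0,0,0,-1],[0.95,-1,0,0,0,0,-1]]'
```

```text
clock: 0.95
eef_pos: [0.1187, -0.4855, 0.2711]
tool_rot: [0.998, -0.068, -0.0, -0.0]
ft_force: [0.2, 0.5, 0.5]
grip_width: 0.0853
clock: 1.75
eef_pos: [0.1937, -0.3299, 0.271]
tool_rot: [0.989, 0.151, -0.0, -0.0]
ft_force: [0.1, -1.1, 0.4]
grip_width: 0.0852
clock: 2.55
eef_pos: [0.3152, -0.0823, 0.2713]
tool_rot: [0.989, 0.151, 0.0, 0.0]
ft_force: [0.4, -0.3, -0.2]
grip_width: 0.0854
```

```bash
python3 -m inch '[[0.95,-1,0,0,0,0,-1],[0.95,-1,0,0,0,0,-1],[0.95,-1,0,0,0,0,-1],[0.95,-1,0,0,0,0,-1],[0.95,-1,0,0,0,0,-1],[0.95,-1,0,0,0,0,-1],[0.8,-0.8,0,0,0,0,-1],[0,0,0,0,0,0,-1]]'
python3 - <<'E'
from workcell import bot
from h import *
o=bot.get_obs();print(o["eef_pos"],o["tool_rot"])
c=grab(bot,"wrist","w1")
E
```

```text
clock: 3.35
eef_pos: [0.4203, 0.1297, 0.2705]
tool_rot: [0.988, 0.153, -0.0, -0.0]
ft_force: [0.9, -1.1, 0.1]
grip_width: 0.0854
[0.42033681 0.12969854 0.27050587] [ 9.88206122e-01  1.53129123e-01 -2.16601607e-04 -2.91752626e-04]
```

View pics/w1.png

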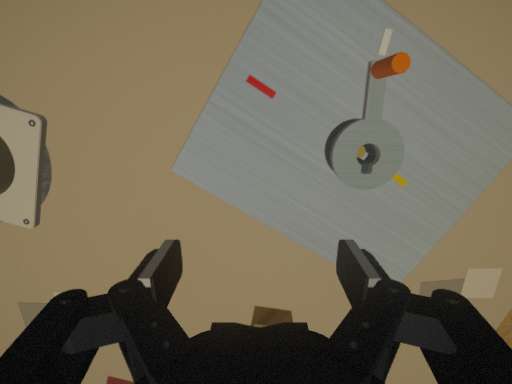

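The wrist view shows the collar top centred near (367,155), the post top near (402,62), the red line from (249,78) to (274,95), and the yellow line at (400,180). I'll refine the hub from this.

Run:
```python
from h import *
W=load("w1");T=load("top0");S=load("scene0")
# red, yellow, orange
for nm,lo,hi,roi in (("red",(-8,150,80),(6,255,255),(230,60,300,110)),("yel",(18,110,100),(35,255,255),(388,165,415,195)),("orange",(3,150,80),(18,255,255),(360,40,420,90)),("white",(0,0,190),(180,60,255),(370,20,400,60))):
    b,l,m=blobs(W,lo,hi,20,roi); print(nm,b)
    if nm in("red","yel","white"):
        (cx,cy),_,_=cv2.minAreaRect(np.argwhere(m)[:,::-1].astype(np.float32)); P=plane(W,(cx,cy),.14); print(P)
        pts=np.array([plane(W,p[::-1],.14)[:2] for p in np.argwhere(m)]); u,s,v=np.linalg.svd(pts-pts.mean(0)); print("dir",v[0],"len",np.ptp((pts-pts.mean(0))@v[0]))
# collar hub bore: rectify plane z=.178 to find circle
res=2000 # px/m
g=np.mgrid[0:200,0:200]; X=0.451+g[1]/res; Y=0.143+g[0]/res
P=np.stack([X,Y,np.full_like(X,.178)],-1).reshape(-1,3)
uv=cv2.projectPoints(P,cv2.Rodrigues(W["R"])[0],W["t"],K(W),W["dist"])[0].reshape(200,200,2).astype(np.float32)
r=cv2.remap(W["im"],uv[...,0],uv[...,1],cv2.INTER_LINEAR); r4=cv2.resize(r,None,fx=3,fy=3); cv2.imwrite("pics/rect.png",r4)
gr=cv2.GaussianBlur(cv2.cvtColor(r,cv2.COLOR_BGR2GRAY),(3,3),0)
C=cv2.HoughCircles(gr,cv2.HOUGH_GRADIENT,1,10,param1=60,param2=12,minRadius=58,maxRadius=70)
for q in (C[0][:4] if C is not None else []): print("circ",.451+q[0]/res,.143+q[1]/res,q[2]/res)
# collar height two views by depth
print(dep(W,(355,170)),dep(W,(385,165)))
```

```text
red [(np.int32(206), [247, 76, 28, 22], array([260.6,  86.3]))]
[0.39231049 0.22132076 0.14      ]
dir [ 0.96843889 -0.24925111] len 0.029103313051718836
yel [(np.int32(101), [392, 174, 16, 13], array([399.7, 179.7]))]
[0.56150481 0.17807689 0.14      ]
dir [ 0.97244544 -0.23313059] len 0.016760520134668666
orange [(np.int32(665), [371, 52, 39, 26], array([390.9,  65.4]))]
white []
[0.1455416  0.22174886 0.14      ]<stdin>:8: RuntimeWarning: Mean of empty slice.
  ret = ret.dtype.type(ret / rcount)
Traceback (most recent call last):
numpy.linalg.LinAlgError: 1-dimensional array given. Array must be at least two-dimensional
```

```bash
cat >> h.py <<'E'
from scipy.optimize import least_squares
def circ(c,z,c0,r,tol=.003,lo=40,hi=100,n=6,secmask=None):
    """edge pixels cast on plane z, fit circle centre (radius known) to those near it"""
    e=cv2.Canny(cv2.GaussianBlur(c["im"],(3,3),0),lo,hi); p=np.argwhere(e)[:,::-1]
    P=np.array([plane(c,q,z)[:2] for q in p]); cc=np.array(c0,float); 
    for k in range(n):
        t=tol*(3 if k<2 else 1)
        s=np.abs(np.hypot(*(P-cc).T)-r)<t
        if secmask is not None: s&=secmask(P-cc)
        f=least_squares(lambda x:np.hypot(*(P[s]-x[:2]).T)-x[2],[*cc,r],loss="soft_l1",f_scale=.0005); cc=f.x[:2]
    return f.x,s.sum(),np.sqrt(np.mean(f.fun**2))
E
python3 - <<'E'
from h import *
W=load("w1")
for t in (.002,.003): print(circ(W,.178,(.501,.193),.032,t))
print("bore",circ(W,.178,(.501,.193),.0105,.0015))
print(dep(W,(355,170)),dep(W,(385,165)),dep(W,(402,62)))
print("posttop", circ(W,.214,(.4806,.2603),.007,.0015))
E
```

```text
(array([0.50122597, 0.19351726, 0.03233046]), np.int64(142), np.float64(0.0005989124089940649))
(array([0.50136806, 0.19362958, 0.03251511]), np.int64(155), np.float64(0.0008208798715773253))
bore (array([0.50125218, 0.19329589, 0.01038655]), np.int64(80), np.float64(0.0005241300169148795))
[0.49567258 0.17725956 0.17804758] [0.51919491 0.18982523 0.17899974] [0.48061644 0.26051087 0.21508969]
posttop (array([0.48006895, 0.26017043, 0.00660673]), np.int64(73), np.float64(0.00049012273382885))
```

Hub is at (0.5013, 0.1934), direction -14.4°. The post is at (0.480, 0.260), r = 70.1 mm, with its top at z = 0.215. All of that agrees with the text. I'll straddle the post with the jaws part open.

```bash
python3 -m inch '[[0.8,-0.85,0,0,0,0,0.3],[0.8,-0.85,0,0,0,0,0.3],[0.8,-0.85,0,0,0,0,0.3],[0.8,-0.85,0,0,0,0,0.3],[0.66,-0.85,0,0,0,0,0.3],[0,0,0,0,0,0,0.3],[0,0,0,0,0,0,0.3],[0,0,0,0,0,0,0.3]]'
python3 - <<'E'
from workcell import bot
from h import *
o=bot.get_obs();print(o["eef_pos"],o["tool_rot"],o["grip_width"])
c=grab(bot,"wrist","w2")
E
```

```text
clock: 4.2
eef_pos: [0.4792, 0.2561, 0.2714]
tool_rot: [0.989, 0.151, -0.0, 0.0]
ft_force: [0.5, -0.4, -0.4]
grip_width: 0.0298
[0.47915884 0.25606132 0.27135029] [ 9.88589837e-01  1.50631661e-01 -3.73427416e-04  3.11344950e-04] 0.02979927390991681
```

View pics/w2.png

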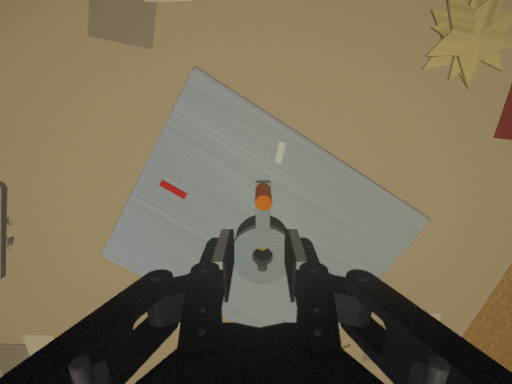

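The post is at (263,203), centred between the jaws, but the tool is 4 mm short. I'll correct that, descend, narrow the gap and start the arc.

```bash
python3 -m inch '[[0,-0.17,0.5,0,0,0,0.3],[0,0,0.7,0,0,0,0.3],[0,0,0.7,0,0,0,0.3],[0,0,0.7,0,0,0,0.3],[0,0,0.5,0,0,0,0.3],[0,0,0.2,0,0,0,0.55],[0,0,0,0,0,0,0.55],[0,0,0,0,0,0,0.55]]'
python3 - <<'E'
from workcell import bot
from h import *
c=grab(bot,"wrist","w3")
E
```

```text
clock: 5.05
eef_pos: [0.4786, 0.2612, 0.1897]
tool_rot: [0.989, 0.151, 0.0, -0.0]
ft_force: [-0.4, -0.2, 0.3]
grip_width: 0.0191
```

View pics/w3.png

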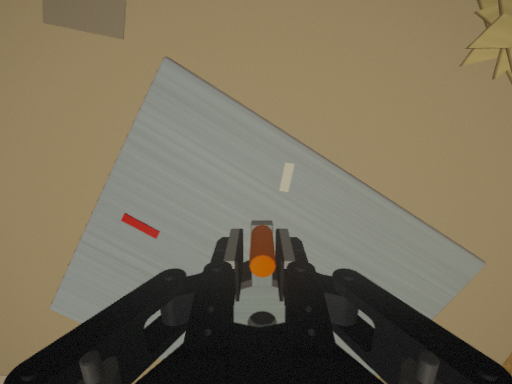

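The post (262,265) stands between the pads. Next is the first half of the arc.

```bash
python3 -m inch '[[-0.195,0.007,0,0,0,-0.0222,0.55],[-0.195,0.007,0,0,0,-0.0222,0.55],[-0.195,0.007,0,0,0,-0.0222,0.55],[-0.195,0.007,0,0,0,-0.0222,0.55],[-0.195,0.007,0,0,0,-0.0222,0.55],[-0.195,0.007,0,0,0,-0.0222,0.55],[-0.195,0.007,0,0,0,-0.0222,0.55],[-0.195,0.007,0,0,0,-0.0222,0.55]]'
python3 - <<'E'
from workcell import bot
import numpy as np
o=bot.get_obs();p=o["eef_pos"][:2]-[.5013,.1934];q=o["tool_rot"]
print(np.hypot(*p),np.degrees(np.arctan2(p[1],p[0])),np.degrees(2*np.arctan2(q[1],q[0])))
E
```

```text
clock: 5.9
eef_pos: [0.4476, 0.2407, 0.19]
tool_rot: [0.908, 0.419, 0.002, 0.0]
ft_force: [3.0, -0.3, -1.0]
grip_width: 0.0189
0.071554276947327 138.6073757307057 49.51898260384834
```

```bash
python3 -m inch '[[-0.19,0.015,0,0,0,-0.021,0.55],[-0.19,0.015,0,0,0,-0.021,0.55],[-0.19,0.01,0,0,0,-0.021,0.55],[-0.19,0.01,0,0,0,-0.021,0.55],[-0.19,0.01,0,0,0,-0.021,0.55],[-0.19,0.01,0,0,0,-0.021,0.55],[-0.16,0.01,0,0,0,-0.02,0.55],[-0.1,0,0,0,0,-0.01,0.55]]'
python3 - <<'E'
from workcell import bot
import numpy as np
from h import *
o=bot.get_obs();p=o["eef_pos"][:2]-[.5013,.1934];q=o["tool_rot"]
print(np.hypot(*p),np.degrees(np.arctan2(p[1],p[0])),np.degrees(2*np.arctan2(q[1],q[0])))
grab(bot,"wrist","w4")
E
```

```text
clock: 6.7
eef_pos: [0.4321, 0.2096, 0.19]
tool_rot: [0.78, 0.626, 0.002, -0.0]
ft_force: [0.3, 2.9, -0.1]
grip_width: 0.0193
0.07106193064746792 166.81338698206005 77.56031592259521
```

View pics/w4.png

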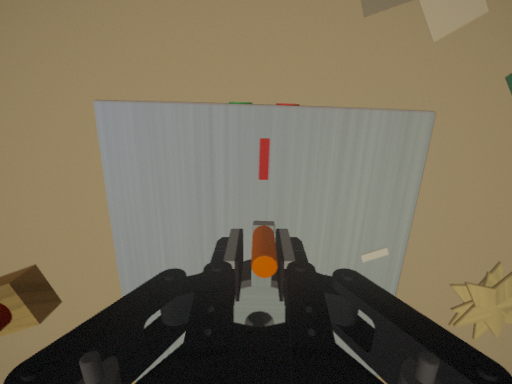

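Post (263,266) is now in line with the red line (264,160). I'll nudge it into the stop.

```bash
python3 -m inch '[[-0.06,0,0,0,0,0,0.55],[-0.06,0,0,0,0,0,0.55],[0,0,0,0,0,0,0.55],[0,0,0,0,0,0,0.55],[0,0,0,0,0,0,0.55],[0,0,0,0,0,0,0.55],[0,0,0,0,0,0,0.55],[0,0,0,0,0,0,0.55]]'
```

```text
clock: 7.55
eef_pos: [0.432, 0.2092, 0.19]
tool_rot: [0.78, 0.626, 0.003, -0.002]
ft_force: [1.7, 8.5, -1.2]
grip_width: 0.0193
```

Reaction rose to 8.5 N with no further motion, so the collar is at its stop. I'll back off, lift, and go to look at the drum.

```bash
python3 -m inch '[[0.1,0,0,0,0,0,0.3],[0,0,-0.2,0,0,0,0.3],[0,0,-0.6,0,0,0,0.3],[0,0,-0.6,0,0,0,0.3],[0,0,-0.5,0,0,0,0.3],[-0.5,0.2,-0.3,0,0,0,-0.5],[-1,0.4,0,0,0,0,-0.5],[-1,0.4,0,0,0,0,-0.5]]'
python3 -m inch '[[-1,0.4,0,0,0,0,-0.5],[-1,0.4,0,0,0,0,-0.5],[-1,0.4,0,0,0,0,-0.5],[-1,0.4,0,0,0,0,-0.5],[-1,0.4,0,0,0,0,-0.5],[-1,0.4,0,0,0,0,-0.5],[-1,0.4,0,0,0,0,-0.5],[-0.5,0.2,0,0,0,0,-0.5]]'
python3 - <<'E'
from workcell import bot
from h import *
grab(bot,"wrist","w5")
E
```

```text
clock: 8.35
eef_pos: [0.442, 0.1403, 0.2442]
tool_rot: [0.78, 0.626, -0.0, 0.0]
ft_force: [0.3, 0.5, -1.1]
grip_width: 0.0639
clock: 9.15
eef_pos: [0.474, -0.0602, 0.2438]
tool_rot: [0.781, 0.624, -0.001, 0.0]
ft_force: [0.2, 0.5, -1.1]
grip_width: 0.0643
```

View pics/w5.png

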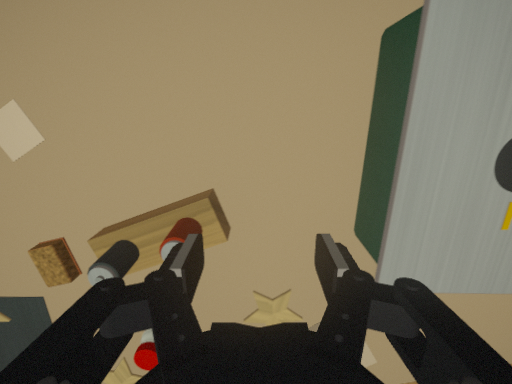

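The red drum is at (180,240), partly behind a finger. I'll move right over it.

```bash
python3 -m inch '[[-0.8,0.7,0,0,0,0,-0.5],[-0.8,0.7,0,0,0,0,-0.5],[-0.8,0.7,0,0,0,0,-0.5],[-0.8,0.7,0,0,0,0,-0.5],[-0.6,0.4,0,0,0,0,-0.5],[-0.2,0.2,0,0,0,0,-0.5],[0,0,0,0,0,0,-0.5],[0,0,0,0,0,0,-0.5]]'
python3 - <<'E'
from workcell import bot
from h import *
grab(bot,"wrist","w6")
E
```

```text
clock: 10.0
eef_pos: [0.5353, -0.1727, 0.2437]
tool_rot: [0.78, 0.626, -0.0, -0.0]
ft_force: [0.4, 0.6, -0.2]
grip_width: 0.0638
```

View pics/w6.png

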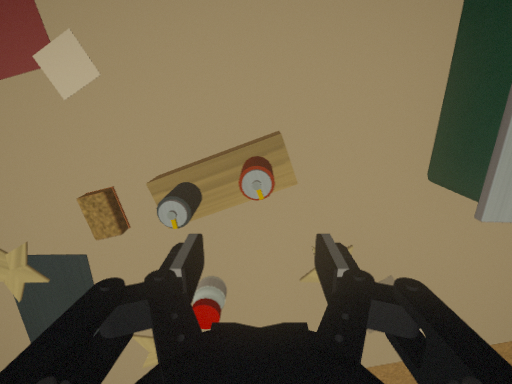

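The red drum's cap is at about (257,183) with its pointer at (261,194). The grey drum is at (173,212).

Run:
```python
from h import *
W=load("w6");T=load("top0");S=load("scene0")
x0,y0,x1,y1=225,145,290,210
cv2.imwrite("pics/w6c.png",cv2.resize(W["im"][y0:y1,x0:x1],None,fx=8,fy=8,interpolation=cv2.INTER_CUBIC))
# cap blob: low saturation bright
hsv=cv2.cvtColor(W["im"],cv2.COLOR_BGR2HSV)
b,l,m=blobs(W,(0,0,70),(180,70,255),30,(230,155,285,208)); print("cap",b)
b2,l2,m2=blobs(W,(20,130,120),(35,255,255),8,(245,180,280,208)); print("ptr",b2)
u=m|m2; cs=max(cv2.findContours(u,cv2.RETR_EXTERNAL,cv2.CHAIN_APPROX_NONE)[0],key=cv2.contourArea)
e=cv2.fitEllipse(cv2.convexHull(cs)); print("ell",e)
for z in(.105,.110):
    c=plane(W,e[0],z); p=plane(W,b2[0][2],z); d=(p-c)[:2]; print(z,c,"ptr",p,"d",np.hypot(*d),"yaw",np.degrees(np.arctan2(d[1],d[0])))
print("depth",dep(W,(252,178)))
# pointer principal axis
pts=np.array([plane(W,q[::-1],.110)[:2] for q in np.argwhere(m2)]);v=np.linalg.svd(pts-pts.mean(0))[2][0];print("ptr axis",np.degrees(np.arctan2(v[1],v[0])),np.ptp((pts-pts.mean(0))@v))
for z in (.105,): print("sleeve circ",circ(W,z,c[:2],.020,.002))
print("cap circ r18",circ(W,.110,c[:2],.018,.002))
# second view: scene & top cap centre by ellipse of cap
for c,n,roi in ((T,"top",(278,203,297,222)),(S,"scene",(236,146,260,166))):
    print(n,[q for q in blobs(c,(0,0,95),(180,90,255),10,roi)[0]])
```

```text
cap [(np.int32(622), [242, 170, 29, 29], array([255.8, 183. ]))]
ptr [(np.int32(8), [275, 185, 4, 4], array([276.9, 186.6])), (np.int32(49), [256, 189, 8, 11], array([259.7, 194.1]))]
ell ((256.26861572265625, 184.0370635986328), (28.956907272338867, 29.970415115356445), 150.8046875)
0.105 [ 0.53749979 -0.17673458  0.105     ] ptr [ 0.54525497 -0.15525197  0.105     ] d 0.022839561514021882 yaw 70.15053377094216
0.11 [ 0.53612981 -0.17638165  0.11      ] ptr [ 0.54374747 -0.15527997  0.11      ] d 0.02243455649139775 yaw 70.15053377094205
depth [ 0.52864077 -0.17937639  0.1098647 ]
ptr axis -72.59438228132161 0.04011381130271806
sleeve circ (array([ 0.53648352, -0.17659949,  0.01987852]), np.int64(116), np.float64(0.0005770719798730064))
cap circ r18 (array([ 0.53398597, -0.17511097,  0.01826363]), np.int64(126), np.float64(0.0009823047977292024))
top [(np.int32(87), [282, 206, 11, 11], array([287. , 211.4]))]
scene [(np.int32(205), [236, 146, 24, 12], array([249. , 150.3]))]
```

View pics/w6c.png

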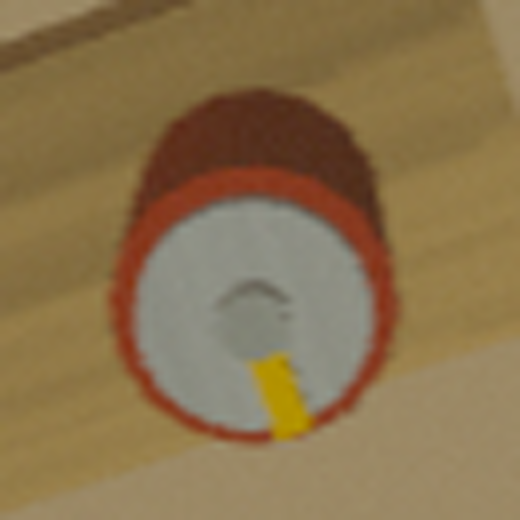

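Run:
```python
from h import *
W=load("w6");T=load("top0");S=load("scene0")
p=plane(W,(259.7,194.1),.110); c=np.array([.5362,-.1765]); d=p[:2]-c
print("yaw",np.degrees(np.arctan2(d[1],d[0])),np.hypot(*d))
b2,l2,m2=blobs(W,(20,130,120),(35,255,255),8,(250,187,266,203))
pts=np.array([plane(W,q[::-1],.110)[:2] for q in np.argwhere(m2)]);v=np.linalg.svd(pts-pts.mean(0))[2][0];print("ptr axis",np.degrees(np.arctan2(v[1],v[0])),np.ptp((pts-pts.mean(0))@v))
print(tri(W,(256.27,184.04),T,(287,211.0)))
W5=load("w5")
x0,y0,x1,y1=150,205,215,270
# grey drum, rack direction
print("grey",plane(W,(173,212),.110))
from workcell import bot
o=bot.get_obs();print(o["eef_pos"],np.degrees(2*np.arctan2(o["tool_rot"][1],o["tool_rot"][0])))
```

```text
yaw 6.132289879787233 0.011905174695301751
ptr axis 5.455627173985017 0.011554700859639184
(array([ 0.53632949, -0.17730758,  0.10973866]), np.float64(0.0018236727196693744))
grey [ 0.54761278 -0.27404196  0.11      ]
[ 0.53532156 -0.17251942  0.24385179] 77.50009059529276
```

The drum's axis is at (0.536, -0.1768) with its top at z≈0.110 and key yaw ≈ 5.8°. The grey drum is 98 mm away. I'll centre, descend and grip.

```bash
python3 -m inch '[[-0.16,0.07,0.5,0,0,0,-0.5],[0,0,1,0,0,0,-0.5],[0,0,1,0,0,0,-0.5],[0,0,1,0,0,0,-0.5],[0,0,1,0,0,0,-0.5],[0,0,0,0,0,0,-0.5],[0,0,0,0,0,0,-0.5],[0,0,0,0,0,0,-0.5]]'
python3 - <<'E'
from workcell import bot
from h import *
grab(bot,"wrist","w7")
E
```

```text
clock: 10.85
eef_pos: [0.5375, -0.178, 0.1328]
tool_rot: [0.78, 0.626, 0.001, 0.001]
ft_force: [0.2, -0.0, -0.1]
grip_width: 0.0639
```

View pics/w7.png

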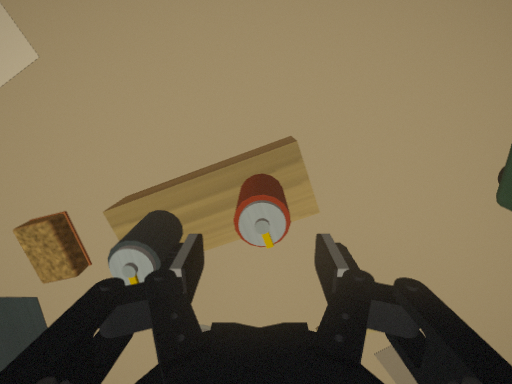

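Run:
```python
from h import *
W=load("w7");W6=load("w6")
b,l,m=blobs(W,(0,0,70),(180,70,255),30,(230,195,300,252))
b2,l2,m2=blobs(W,(20,130,100),(35,255,255),8,(255,228,278,250)); print(b,b2)
u=m|m2; cs=max(cv2.findContours(u,cv2.RETR_EXTERNAL,cv2.CHAIN_APPROX_NONE)[0],key=cv2.contourArea)
e=cv2.fitEllipse(cv2.convexHull(cs)); print(e, plane(W,e[0],.110)); p=plane(W,b2[0][2],.110)-plane(W,e[0],.110); print(np.degrees(np.arctan2(p[1],p[0])))
print(circ(W,.105,(.536,-.177),.020,.002)); print(tri(W,e[0],W6,(256.27,184.04)))
```

```text
[(np.int32(1571), [238, 201, 48, 45], array([261.3, 222. ]))] [(np.int32(117), [262, 232, 12, 17], array([267.6, 240.2]))]
((261.9934387207031, 223.85702514648438), (45.92219543457031, 48.19826126098633), 142.8477325439453) [ 0.53609154 -0.17627325  0.11      ]
5.12385450999885
(array([ 0.53627899, -0.17649734,  0.01970441]), np.int64(235), np.float64(0.0007856592432084423))
(array([ 0.53621579, -0.17634957,  0.10971395]), np.float64(0.00010328109626651253))
```

```bash
python3 -m inch '[[0,-0.03,1,0,0,0,-0.5],[0,0,0.8,0,0,0,-0.5],[0,0,0.6,0,0,0,-0.5],[0,0,0.4,0,0,0,-0.5],[0,0,0.1,0,0,0,-0.5],[0,0,0,0,0,0,-0.5],[0,0,0,0,0,0,-0.5],[0,0,0,0,0,0,-0.5]]'
```

```text
clock: 11.7
eef_pos: [0.5366, -0.178, 0.0599]
tool_rot: [0.78, 0.626, 0.001, 0.001]
ft_force: [-0.8, 0.4, -0.6]
grip_width: 0.0641
```

```bash
python3 -m inch '[[0.05,0,0,0,0,0,0],[0,0,0,0,0,0,0.5],[0,0,0,0,0,0,1],[0,0,0,0,0,0,1],[0,0,0,0,0,0,1],[0,0,0,0,0,0,1],[0,0,0,0,0,0,1],[0,0,0,0,0,0,1]]'
python3 -m inch '[[0,0,-0.2,0,0,0,1],[0,0,-0.5,0,0,0,1],[0,0,-1,0,0,0,1],[0,0,-1,0,0,0,1],[0,0,-1,0,0,0,1],[0,0,-1,0,0,0,1],[0,0,-1,0,0,0,1],[0,0,-1,0,0,0,1]]'
python3 - <<'E'
from workcell import bot
from h import *
grab(bot,"wrist","w8")
E
```

```text
clock: 12.5
eef_pos: [0.5367, -0.1764, 0.0595]
tool_rot: [0.78, 0.626, 0.001, 0.0]
ft_force: [0.0, 0.5, 5.4]
grip_width: 0.0388
clock: 13.3
eef_pos: [0.5356, -0.1765, 0.2276]
tool_rot: [0.78, 0.625, -0.0, -0.0]
ft_force: [1.2, -0.1, -2.7]
grip_width: 0.0387
```

View pics/w8.png

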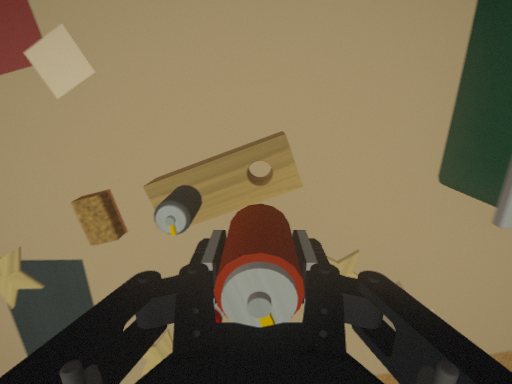

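Drum is held, the rack hole at (260,172) is empty and the grey drum is undisturbed. Next is the in-hand offset.

```bash
cat > hand.py <<'E'
from h import *
from workcell import bot
import sys
def hand(tag):
    o=bot.get_obs(); W=grab(bot,"wrist",tag); P=o["eef_pos"]; q=o["tool_rot"]
    phi=2*np.arctan2(q[1],q[0])
    zt=P[2]+.0505
    b2,l2,m2=blobs(W,(20,130,100),(35,255,255),15,(215,255,310,335))
    b,l,m=blobs(W,(0,0,100),(180,70,255),100,(215,258,308,330)); 
    cs=max(cv2.findContours(m|m2,cv2.RETR_EXTERNAL,cv2.CHAIN_APPROX_NONE)[0],key=cv2.contourArea)
    e=cv2.fitEllipse(cv2.convexHull(cs)); c=plane(W,e[0],zt)
    k=max(b2,key=lambda t:t[0]); p=plane(W,k[2],zt)
    i=circ(W,zt-.005,c[:2],.020,.002,secmask=lambda d:(d@np.array([np.sin(phi),-np.cos(phi)]))<0.004)
    d=p[:2]-i[0][:2]; yaw=np.degrees(np.arctan2(d[1],d[0])); d2=p-c
    print("tcp",P.round(4),"phi",np.degrees(phi).round(2),"ell",np.round(e[0],1),np.round(e[1],1),"cap c",c.round(4),"sleeve",i[0].round(4),i[1],"yaw",yaw.round(1),np.degrees(np.arctan2(d2[1],d2[0])).round(1),k,"depth",dep(W,(245,290)).round(4))
    pm=np.argwhere(l2==[j for j in range(1,l2.max()+1) if (l2==j).sum()==k[0]][0])
    pts=np.array([plane(W,t[::-1],zt)[:2] for t in pm]);v=np.linalg.svd(pts-pts.mean(0))[2][0];print("ptr axis",np.degrees(np.arctan2(v[1],v[0])).round(1))
hand(sys.argv[1])
E
python3 hand.py w9
```

```text
tcp [ 0.5377 -0.1772  0.2325] phi 77.43 ell [258.2 296.5] [64.5 77.4] cap c [ 0.5352 -0.1776  0.283 ] sleeve [ 0.5374 -0.1779  0.0199] 187 yaw 5.4 3.2 (np.int32(128), [259, 314, 16, 13], array([266.5, 320.7])) depth [ 0.5303 -0.182   0.2837]
ptr axis -72.8
```

```bash
python3 -m inch '[[0.3,-0.1,-0.6,0,0,0,1],[0.87,-0.3,-0.6,0,0,0,1],[1,-0.33,-0.5,0,0,0,1],[1,-0.33,0,0,0,0,1],[1,-0.33,0,0,0,0,1],[1,-0.33,0,0,0,0,1],[1,-0.33,0,0,0,0,1],[1,-0.33,0,0,0,0,1]]'
python3 -m inch '[[1,-0.33,0,0,0,0,1],[1,-0.33,0,0,0,0,1],[1,-0.33,0,0,0,0,1],[1,-0.33,0,0,0,0,1],[1,-0.33,0,0,0,0,1],[1,-0.33,0,0,0,0,1],[0.6,-0.2,0,0,0,0.02,1],[0.4,-0.13,0,0,0,0.03,1]]'
python3 -m inch '[[0,0,0,0,0,0.03,1],[0,0,0,0,0,0.03,1],[0,0,0,0,0,0,1],[0,0,0,0,0,0,1],[0,0,0,0,0,0,1],[0,0,0,0,0,0,1],[0,0,0,0,0,0,1],[0,0,0,0,0,0,1]]'
python3 hand.py w10
```

```text
clock: 14.2
eef_pos: [0.516, 0.0123, 0.2672]
tool_rot: [0.78, 0.625, -0.001, -0.001]
ft_force: [0.9, -0.1, -1.5]
grip_width: 0.0389
clock: 15.0
eef_pos: [0.4983, 0.1959, 0.267]
tool_rot: [0.827, 0.562, -0.001, -0.0]
ft_force: [0.6, -0.6, -1.6]
grip_width: 0.0387
clock: 15.8
eef_pos: [0.4994, 0.1948, 0.2688]
tool_rot: [0.876, 0.482, 0.0, 0.0]
ft_force: [-0.7, 0.2, -2.2]
grip_width: 0.0388
tcp [0.4994 0.1948 0.2688] phi 57.65 ell [255.5 298. ] [60. 87.] cap c [0.4974 0.1935 0.3193] sleeve [0.4994 0.1938 0.0198] 190 yaw -14.3 -10.7 (np.int32(127), [259, 314, 15, 13], array([266.5, 320.7])) depth [0.491  0.1925 0.3205]
ptr axis -89.7
```

View pics/w10.png

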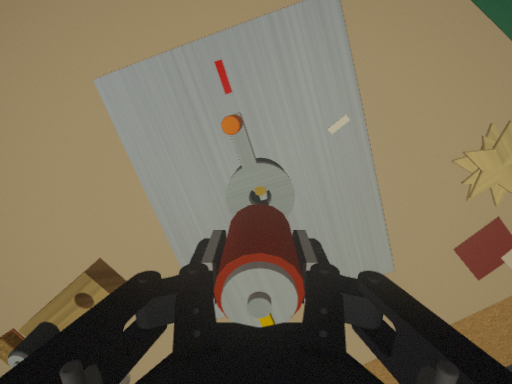

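The post (231,125) is in line with the red line (223,77), and the bore is at (261,192). I'll check the collar angle and hub centre from this view.

Run:
```python
from h import *
W=load("w10")
f=lambda d:(d@np.array([-.97,.25]))>0.0
print("hub",circ(W,.178,(.5013,.1934),.032,.002,secmask=f))
print("post",circ(W,.214,(.4335,.2108),.007,.0015))
b,l,m=blobs(W,(-8,150,80),(6,255,255),20,(205,50,240,100)); p=plane(W,b[0][2],.14)
h=np.array([.5013,.1934]); q=circ(W,.214,(.4335,.2108),.007,.0015)[0][:2]
a=lambda v:np.degrees(np.arctan2(v[1],v[0]))
print("red",p,a(p[:2]-h),"post",a(q-h),np.hypot(*(q-h)))
```

```text
hub (array([-0.00728939, -2.57601927,  0.032     ]), np.int64(0), np.float64(nan))
post (array([0.43329235, 0.21135606, 0.00680003]), np.int64(80), np.float64(0.0006391792701398438))
red [0.39204866 0.22154743 0.14      ] 165.55255414829335 post 165.20971667151 0.07033818805035123
  return _methods._mean(a, axis=axis, dtype=dtype,
  ret = ret.dtype.type(ret / rcount)
```

The collar is confirmed locked, with the post at 165.2° and the line at 165.6°. I'll align and descend to just above the mouth.

```bash
python3 -m inch '[[0.02,0.08,0.2,0,0,0,1],[0,0,0.4,0,0,0,1],[0,0,0.4,0,0,0,1],[0,0,0.4,0,0,0,1],[0,0,0.2,0,0,0,1],[0,0,0,0,0,0,1],[0,0,0,0,0,0,1],[0,0,0,0,0,0,1]]'
python3 hand.py w11
```

```text
clock: 16.65
eef_pos: [0.5017, 0.1943, 0.2293]
tool_rot: [0.876, 0.482, 0.001, 0.0]
ft_force: [0.4, 0.1, -2.0]
grip_width: 0.0387
tcp [0.5017 0.1943 0.2293] phi 57.64 ell [258.7 299.7] [62.2 96.3] cap c [0.5011 0.1937 0.2798] sleeve [0.5016 0.1933 0.0199] 192 yaw -14.7 -15.6 (np.int32(125), [259, 314, 15, 13], array([266.4, 320.8])) depth [0.4936 0.1918 0.2805]
ptr axis -86.6
```

View pics/w11.png

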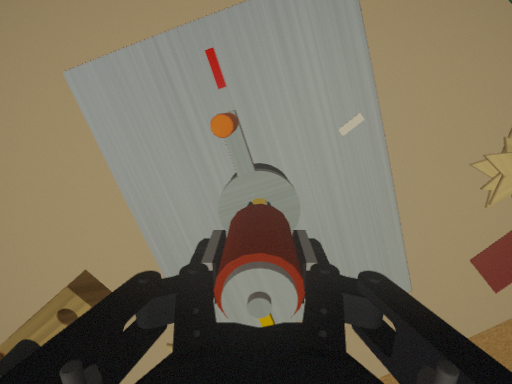

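Drum axis at (0.5015, 0.1936) is within about 0.5 mm of the hub. I'll lower the tapered tip in.

```bash
python3 -m inch '[[0,0,0.1,0,0,0,1],[0,0,0.1,0,0,0,1],[0,0,0.1,0,0,0,1],[0,0,0.1,0,0,0,1],[0,0,0.1,0,0,0,1],[0,0,0,0,0,0,1],[0,0,0,0,0,0,1],[0,0,0,0,0,0,1]]'
```

```text
clock: 17.5
eef_pos: [0.5014, 0.1942, 0.2164]
tool_rot: [0.876, 0.482, 0.0, 0.0]
ft_force: [0.8, -0.1, -2.0]
grip_width: 0.0388
```

No contact so far. Lowering to key level and past it.

```bash
python3 -m inch '[[0,0,0.06,0,0,0,1],[0,0,0.06,0,0,0,1],[0,0,0.06,0,0,0,1],[0,0,0.06,0,0,0,1],[0,0,0,0,0,0,1],[0,0,0,0,0,0,1],[0,0,0,0,0,0,1],[0,0,0,0,0,0,1]]'
```

```text
clock: 18.3
eef_pos: [0.5014, 0.1942, 0.2104]
tool_rot: [0.876, 0.482, 0.0, 0.0]
ft_force: [-0.7, -0.4, -1.8]
grip_width: 0.0391
```

The key is 3 mm below the collar top with no force, so it has slipped into the slot. Continuing down.

```bash
python3 -m inch '[[0,0,0.08,0,0,0,1],[0,0,0.08,0,0,0,1],[0,0,0.08,0,0,0,1],[0,0,0.08,0,0,0,1],[0,0,0,0,0,0,1],[0,0,0,0,0,0,1],[0,0,0,0,0,0,1],[0,0,0,0,0,0,1]]'
```

```text
clock: 19.1
eef_pos: [0.5014, 0.1942, 0.2024]
tool_rot: [0.876, 0.482, 0.0, 0.0]
ft_force: [-0.5, 0.2, -2.3]
grip_width: 0.0391
```

Key bottom is at z≈0.167, inside the hub keyway and still force-free. Pressing onto the ejector.

```bash
python3 -m inch '[[0,0,0.1,0,0,0,1],[0,0,0.1,0,0,0,1],[0,0,0.08,0,0,0,1],[0,0,0.05,0,0,0,1],[0,0,0,0,0,0,1],[0,0,0,0,0,0,1],[0,0,0,0,0,0,1],[0,0,0,0,0,0,1]]'
```

```text
clock: 19.9
eef_pos: [0.5017, 0.1943, 0.1946]
tool_rot: [0.876, 0.482, 0.001, 0.0]
ft_force: [-0.5, -1.0, 4.7]
grip_width: 0.0388
```

```bash
python3 -m inch '[[0,0,0.04,0,0,0,1],[0,0,0.04,0,0,0,1],[0,0,0.04,0,0,0,1],[0,0,0,0,0,0,1],[0,0,0,0,0,0,1],[0,0,0,0,0,0,1],[0,0,0,0,0,0,1],[0,0,0,0,0,0,1]]'
```

```text
clock: 20.7
eef_pos: [0.5017, 0.1943, 0.1925]
tool_rot: [0.876, 0.482, 0.001, 0.0]
ft_force: [-1.8, -0.5, 9.3]
grip_width: 0.0385
```

```bash
python3 -m inch '[[0,0,0.03,0,0,0,1],[0,0,0.03,0,0,0,1],[0,0,0,0,0,0,1],[0,0,0,0,0,0,1],[0,0,0,0,0,0,1],[0,0,0,0,0,0,1],[0,0,0,0,0,0,1],[0,0,0,0,0,0,1]]'; python3 hand.py w12
python3 - <<'E'
from workcell import bot
from h import *
grab(bot,"scene","s2")
i=cv2.resize(load("s2")["im"][120:280,300:480],None,fx=3.5,fy=3.5,interpolation=cv2.INTER_CUBIC); cv2.imwrite("pics/s2c.png",i)
W=load("w12"); print("post",circ(W,.214,(.4335,.2112),.007,.0015))
E
```

```text
clock: 21.5
eef_pos: [0.5018, 0.1943, 0.1925]
tool_rot: [0.876, 0.482, 0.002, 0.0]
ft_force: [-5.1, -0.3, 16.4]
grip_width: 0.0389
tcp [0.5018 0.1943 0.1925] phi 57.64 ell [258.1 299.9] [61.8 97.4] cap c [0.501  0.1933 0.243 ] sleeve [0.5017 0.1932 0.0199] 190 yaw -14.6 -14.2 (np.int32(126), [259, 314, 15, 13], array([266.4, 320.8])) depth [0.4934 0.1919 0.2439]
ptr axis -93.4
post (array([0.43342672, 0.21116781, 0.0067331 ]), np.int64(126), np.float64(0.0004801587229513932))
```

View pics/s2c.png

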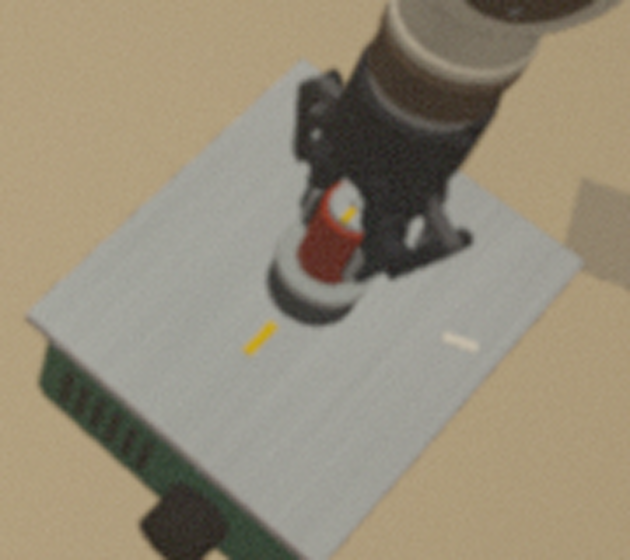

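View pics/w12.png

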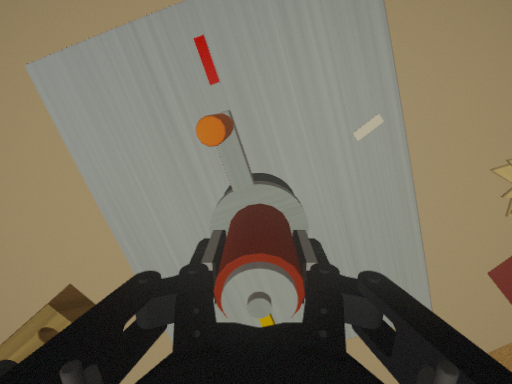

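The drum sits on the collar and its pointer lines up with the yellow line. The post (213,130) is in line with the red line. The reaction rose from 9 to 16 N with z unchanged, so the drum has bottomed. Handing in.

```bash
python3 -c "
from workcell import bot
print(bot.get_obs()['ft_force'],bot.get_obs()['clock']); bot.job_done(); o=bot.get_obs(); print(o['clock'],o['eef_pos'],o['ft_force'],o['grip_width'])"
```

```text
[-4.82722466 -1.69601458 17.39403812] 21.6
the job is handed in; nothing more can be done
the job is handed in; nothing more can be done
```

The collar is locked and the rust-red drum is keyed into the hub. I handed the job in at 21.6 s with the gripper still holding it pressed fully home. The hand-in gives no verdict, and I could not take a reading after it.

- **Collar:** I turned the collar by its post until it met the stop. The reaction there rose to 8.5 N with no further motion. A picture taken before the drum went in put the post at 165.2° and the red line at 165.6°, and the post had not moved in the last picture.
- **Fitting the drum:** I gripped the drum by its sleeve and turned it about 20° to line the key up with the keyway. The key then went in without resistance, so no searching turn was needed.
- **Fully home:** The final tool height, 0.1925 m, is the value worked out for fully home. The cap top measured 0.244 m against an expected 0.243 m. Pressing harder raised the reaction from 9 to about 17 N without moving the drum, well over the 8.5 N spring.
- **Alignment:** The drum is within about 1 mm of the hub axis, and its yaw is −14.4° ± 0.3° against the hub's −14.4°. A direction fit to the yellow pointer's outline disagreed (about −90°), because the gripper hides part of it. I used the pointer's centre instead.
- **Other objects:** I touched none of them and saw no change in the pictures, but I did not re-measure their positions at the end.

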